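Clear packing waste from under the reagent shelf

ROBOT

A 6-joint arm with a two-finger parallel gripper is mounted at the origin on the work surface. World frame = base frame: x ahead of the robot, y to its left, z up, the work surface at z = 0. Lengths are in m, angles in degrees, forces in N, time in s.
With the tool pointing down it reaches from about 0.4 to 0.825 m from the base axis. Payload 7 kg.
Tool frame: the origin (TCP) lies midway between the tips of the shut fingers; the grasp point (between the pads) lies r.tcp_to_grasp behind it (r.tcp_to_grasp is the distance from the TCP to the grasp point, in m); x points along the fingers, y is the direction in which the jaws open and shut, and the axes are right-handed (so a half turn about x gives the same grasp; the last joint's range is limited). The gripper opens to 88 mm and grips with 3 to 60 N. Pads are 19 mm wide; open, the fingers measure 130 mm over their backs; the gripper's body (78 mm by 193 mm) begins 47 mm behind the grasp point.
Start: joints at [80.334, 20.546, 0.682, 0, -70.136, -16.507], TCP at [0.298, 0.606, 0.227] pointing down, gripper open.
Joint ranges: [-176.03, 176.03], [-82.01, 121.73], [-58.28, 71.71], [-173.87, 95.51], [-174.79, -0.11], [-173.66, 173.66]. Speed limits (degrees/s): [136.94, 136.94, 172.46, 180, 180, 180].

INTERFACE

Orientations are given as [roll, pitch, yaw] about the fixed x, y, z axes, in that order (R = Rz(yaw) Ry(pitch) Rx(roll)).
In Python, from plant import r gives the robot as it stands.
- The arm moves only by the tool carry_out, never from a script. Its argument "moves" is a list of rows, each a list of 7 numbers: the shift along the world's x, y, z in mm, then the turn, a rotation vector about the world's x, y, z in rad, then the opening in per cent of the stroke, from 0 (shut) to 100 (fully open). In form: [[x, y, z, wx, wy, wz, claw], ...]. A call has 1 to 5 rows; each row is the pose to reach, as a shift and turn from the pose commanded when the call began; what a row does not reach only later rows make up. A row lasts 1/10 s, in which the tool goes at most 50 mm and 8.59 degrees, less where a joint would pass 70% of its speed; a pose out of reach is approached as far as the arm can. A call with a gripper value outside its range is refused whole. The fingers move at their own pace and stop on an object; "squeeze" is the grip in N (left out, the last holds). Time passes only in rows, so rows that repeat a pose let the fingers close. It gives the time, the measured TCP pose, the force and the opening at its end, in the units of the state.
- r.get_state(): the state, without advancing time (a new reading comes with each control period).
- r.capture(name): name is "side" or "top" or "wrist"; returns the picture (384x512x3 uint8, blue, green, red); there is no depth.
- r.camera_params(name): a dict with "K" (3x3 intrinsics, pixels), "rvec" (rotation vector, rad) and "tvec" (3), from world to camera coordinates, as OpenCV has them. Camera axes: x right, y down, z forward; pixel columns grow to the right and rows downward; lengths in m; the calibration is good to about 2 mm. A picture is of the moment at which its call begins: read the wrist's pose just before it. camera_params takes no time and is no camera call; for the wrist camera it gives the pose at the moment of the call.
- r.close_job(): hands the job in, once; it reports no verdict.
The state is a dict: "time_s": time; "joints": joint angles; "qd": joint speeds; "joint_torque": joint torques, N m; "tcp_pos": TCP position; "eef_rot": TCP orientation; "contact_force": force on the tool from outside, world axes, zero at the start; "moment": the same for the moment, N m; "gripper_width": finger opening in m.
Only numpy, scipy, OpenCV 4.12 (cv2) and the standard library are available. Lean on these libraries where they do the work, as an engineer would, in place of code of your own. Each camera call takes 0.05 s, during which the arm holds its last target. There are 200 camera calls.

TASK

Clear the packing waste from under the glass reagent shelf into the open waste bin: the moulded-pulp end cap, and whichever of the two look-alike closed cartons is empty. The other carton still holds its calibration weight; tell which it is by lifting, and leave that one standing upright in its place under the shelf. Do not knock the shelf, and leave the bin, the balance, the weight case, the jar and the bottle where they stand.

Things in the scene. Friction and masses are not known exactly. Their poses are not given: they have to be found in the camera images.
- shelf: Fixed glass shelf over the bench. Origin on the bench under the board's middle; x across its depth, away from the robot (front edge x -90 mm, rear +90), y along its length (840 mm). Front rail's underside 285 mm high, glass top 303. Posts 30 mm square at y -410 and +410. Cartons and end cap have their middles 58 to 92 mm behind the front edge: the gripper must lean back to the robot to pass.
- carton_a: One of two identical closed stiff cardboard cartons, 56 x 56 mm, 90 mm tall, standing under the shelf. Origin at its middle (45 mm above its underside); z up, x and y square to its sides, x roughly away from the robot (within 0.25 rad). Either one may be the empty one (50 to 75 g in all with its foam insert); the other holds a weight (430 to 680 g in all). They look the same.
- carton_b: The other of the two identical closed cartons, 56 x 56 x 90 mm; origin and axes as for carton_a.
- end_cap: Moulded-pulp packing end cap: stiff open-topped trough, 100 mm long (its x, roughly away from the robot, within 0.25 rad), 62 mm wide (its y), 46 mm tall, walls 9 mm, 30 to 55 g, open side up under the shelf. Origin at its middle, 23 mm above its underside. Its long side walls are straight: grip it across the 62 mm width.
- bin: Open-topped grey plastic waste bin standing on the bench, 220 mm (x) x 180 mm (y) x 140 mm tall outside, walls and floor 4 mm, 0.9 kg. Origin at the centre of its underside. It stands to the left or to the right of the robot, in front of the shelf.
- balance: Bystander: compact white electronic balance, 200 (x) x 190 (y) x 70 mm tall with a round steel pan, on the other side from the bin. Origin at the centre of its underside.
- weight_case: Bystander: closed wooden case of weights, 160 (x) x 90 (y) x 55 mm tall, on the bench under one end of the shelf. Origin at the centre of its underside.
- jar: Bystander: glass jar with a black cap, 72 mm across, 100 mm tall, on the bench under the other end of the shelf. Origin at the centre of its underside.
- bottle: Bystander: amber bottle, 56 mm across, 125 mm tall, standing on top of the shelf board. Origin at the centre of its underside.

How it is judged (in metres and radians):
At the end, for the whole second after the job is handed in: The end cap and the empty carton lie at rest in the waste bin, their middles inside its walls and below its rim; the other carton, the full one (known by the weight with which it bears, over 2.5 N), stands upright (within 0.08 rad) at rest within 40 mm of where it began; the bin stands upright (x of end_cap in the frame of bin between -0.105 and 0.105 m and y of end_cap in the frame of bin between -0.085 and 0.085 m and z of end_cap in the frame of bin between 0 and 0.135 m and ((x of carton_a in the frame of bin between -0.105 and 0.105 m and y of carton_a in the frame of bin between -0.085 and 0.085 m and z of carton_a in the frame of bin between 0 and 0.135 m and distance of carton_b from where it was at the start of the episode below 0.04 m and angle between carton_b's own z axis and vertical below 0.08 rad and contact force between carton_b and anything else above 2.5 N) or (x of carton_b in the frame of bin between -0.105 and 0.105 m and y of carton_b in the frame of bin between -0.085 and 0.085 m and z of carton_b in the frame of bin between 0 and 0.135 m and distance of carton_a from where it was at the start of the episode below 0.04 m and angle between carton_a's own z axis and vertical below 0.08 rad and contact force between carton_a and anything else above 2.5 N)) and angle between bin's own z axis and vertical below 0.08 rad and linear speed of each of end_cap, carton_a, carton_b below 0.03 m/s); the robot touches nothing.
It fails at once if the arm, gripper or fingers knock the shelf with more than 15 N (contact force between any of the arm, the fingers and shelf above 15 N).
It fails at once if the bin is shifted by more than 40 mm (distance of bin from where it was at the start of the episode above 0.04 m).
It fails at once if the balance, weight case, jar or bottle is shifted by more than 20 mm (distance of any of balance, weight_case, jar, bottle from where it was at the start of the episode above 0.02 m).
It also fails if it takes over 72 s, if anything falls off the work surface, if the arm or the gripper's body presses on something with over 40 N, if the wrist force passes 120 N, or if a joint passes its speed limit or range.

## Working session

There is one attempt and no reset: what is moved stays moved. The work goes in short steps, Python scripts to look and compute and a tool call to move; the robot and the scene stay as the last step left them, time stands still between calls to the robot, and variables do not carry over. Pictures are saved under pics/ and viewed, about 8 in all and at most 12, crops included, and the job is handed in when it is done.

Besides the shell and the picture viewer there is one more tool, called after "Call:" as name(argument=value, ...), one argument or row to a line, values as JSON. carry_out: Moves the arm, as the interface text tells. Its arguments: {"type":"object","properties":{"moves":{"type":"array"},"squeeze":{"type":"number"}},"required":["moves"]}

```bash
ls; mkdir -p pics; python3 - <<'E'
from plant import r
import cv2,numpy as np
print(r.get_state(), r.tcp_to_grasp)
for n in("side","top"):
    im=r.capture(n); cv2.imwrite(f"pics/{n}0.png",im)
    p=r.camera_params(n); R=cv2.Rodrigues(np.array(p["rvec"]))[0]
    print(n,p["K"],"pos",-R.T@np.array(p["tvec"]).ravel(),"fwd",R[2])
E
```

```text
pics
{'time_s': 0.0, 'joints': array([ 8.03327402e+01,  2.05912436e+01,  6.34868761e-01, -2.08219021e-02,
       -7.01341577e+01, -1.65058184e+01]), 'qd': array([ 0.05698829,  0.00032088, -0.07864236,  0.04092907,  0.02230712,
        0.06908304]), 'joint_torque': array([-5.39185075e-04, -5.82718170e+01,  2.93048036e+01,  6.99754804e+00,
        7.03870930e-03, -1.48589302e-04]), 'tcp_pos': array([0.29755062, 0.60535259, 0.22563094]), 'eef_rot': array([  94.30731963,   89.90737488, -111.87284977]), 'contact_force': array([-0.84433805,  0.29434855,  0.01570759]), 'moment': array([-0.01101598, -0.02731191,  0.04601943]), 'gripper_width': 0.08754421361898186} 0.0188
side [[352.86525077   0.         256.72279083]
 [  0.         352.86525077 193.01972218]
 [  0.           0.           1.        ]] pos [ 0.08010975 -0.81690107  0.71935583] fwd [ 0.41472795  0.75542812 -0.50727614]
top [[391.64921293   0.         256.82236758]
 [  0.         391.64921293 187.69009081]
 [  0.           0.           1.        ]] pos [0.42721215 0.00252217 1.49224031] fwd [ 0.07683582  0.00796776 -0.99701192]
```

View pics/side0.png

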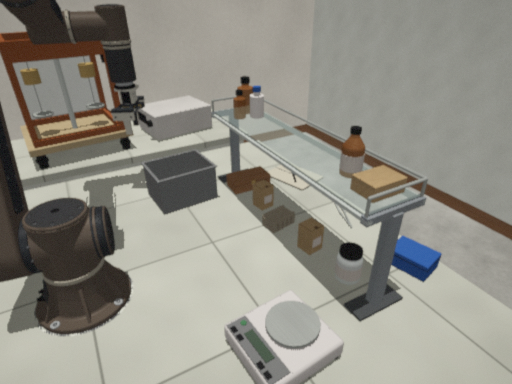

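View pics/top0.png

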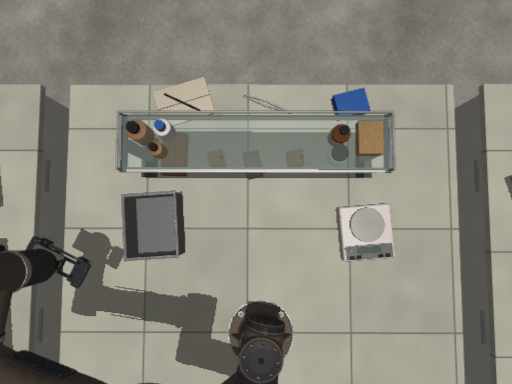

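The side view shows cartons at about (263,195) and (311,236), the end cap at (279,218), the jar at (350,258), the bin at (181,180) and the balance at (283,340). In the top view, through the glass, the cartons are near (216,158) and (296,158), and the cap is at (252,158). I'll enlarge both to measure.

```bash
python3 - <<'E'
import cv2,numpy as np
t=cv2.imread("pics/top0.png")[140:190,190:320]; s=cv2.imread("pics/side0.png")[170:260,240:350]
t=cv2.resize(t,None,fx=6,fy=6,interpolation=cv2.INTER_CUBIC); t=cv2.convertScaleAbs(t,alpha=1.4)
s=cv2.resize(s,None,fx=6,fy=6,interpolation=cv2.INTER_CUBIC)
for im,x0,y0 in((t,190,140),(s,240,170)):
    for k in range(0,im.shape[1],60): cv2.putText(im,str(x0+k//6),(k,10),0,.35,(0,0,255)); cv2.line(im,(k,0),(k,4),(0,0,255))
    for k in range(0,im.shape[0],60): cv2.putText(im,str(y0+k//6),(0,k+4),0,.35,(0,0,255)); 
cv2.imwrite("pics/t1.png",t);cv2.imwrite("pics/s1.png",s)
E
```

```text
(no output)
```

View pics/t1.png

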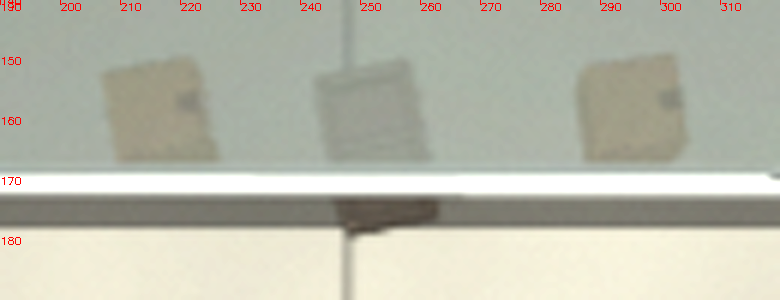

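View pics/s1.png

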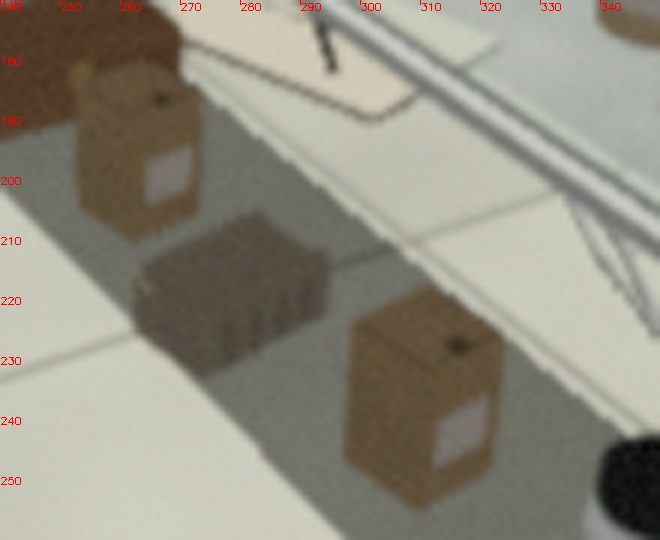

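The crops give usable corner pixels. Near carton (side view): top corners (298,224), (309.5,217.5), (322.5,226) and bottom corners (297,246.5), (309,254), (320.5,247). I'll cast rays onto the known heights.

```bash
cat > h.py <<'E'
from plant import r
import cv2,numpy as np
from scipy.spatial.transform import Rotation as Ro
def ray(n,uv,z,p=None):
    p=p or r.camera_params(n); R=cv2.Rodrigues(np.array(p["rvec"]))[0]; t=np.array(p["tvec"]).ravel()
    c=-R.T@t; u=np.array(uv,float).reshape(-1,2)
    d=np.c_[u,np.ones(len(u))]@np.linalg.inv(p["K"]).T@R
    return c+d*((z-c[2])/d[:,2])[:,None]
E
python3 - <<'E'
from h import *
np.set_printoptions(precision=3,suppress=True)
def s(l,n,uv,z): print(l,n,z,*[tuple(np.round(q[:2],3)) for q in ray(n,uv,z)])
s("near top","side",[(298,224),(309.5,217.5),(322.5,226),(312,233)],.09)
s("near bot","side",[(297,246.5),(309,254),(320.5,247)],0)
s("far top","side",[(253,185),(262,180),(273.5,184),(263,190)],.09)
s("far bot","side",[(253.5,204.5),(262.5,209.5),(273,204.5)],0)
s("cap rim","side",[(262,215),(282.5,205),(294.5,213)],.046)
s("cap bot","side",[(263,226),(274,232.5),(293.5,221)],0)
s("T right top","top",[(286,151),(301.5,148.5),(303,162)],.09)
s("T left top","top",[(206,152),(221.5,149.5),(223.5,160)],.09)
s("T cap rim","top",[(241.5,152.5),(257,150)],.046)
s("T cap front","top",[(248,179),(263,176)],0.046)
s("rail","top",[(120,171),(394,173),(120,173.5),(394,175.5)],.303)
s("shelf shadow","top",[(140,177.5),(370,177.5)],0)
s("bin rim","top",[(122,192),(183,191),(185,257),(124,261)],.14)
s("balance","top",[(338,206),(391,205),(394,259),(343,262)],.07)
# hue rows: gallery rail columns profile of top image at column 270
im=cv2.imread("pics/top0.png"); print([ (v,int(im[v,200].mean()),int(im[v,330].mean())) for v in range(104,182)])
s("post","side",[(345,303),(371,314),(402,300),(376,286)],0)
E
```

```text
near top side 0.09 (np.float64(0.614), np.float64(-0.105)) (np.float64(0.665), np.float64(-0.094)) (np.float64(0.672), np.float64(-0.151)) (np.float64(0.623), np.float64(-0.163))
near bot side 0 (np.float64(0.616), np.float64(-0.104)) (np.float64(0.628), np.float64(-0.152)) (np.float64(0.68), np.float64(-0.143))
far top side 0.09 (np.float64(0.611), np.float64(0.178)) (np.float64(0.659), np.float64(0.195)) (np.float64(0.68), np.float64(0.147)) (np.float64(0.624), np.float64(0.128))
far bot side 0 (np.float64(0.616), np.float64(0.185)) (np.float64(0.628), np.float64(0.138)) (np.float64(0.68), np.float64(0.148))
cap rim side 0.046 (np.float64(0.575), np.float64(0.048)) (np.float64(0.669), np.float64(0.067)) (np.float64(0.677), np.float64(0.003))
cap bot side 0 (np.float64(0.578), np.float64(0.046)) (np.float64(0.591), np.float64(-0.004)) (np.float64(0.686), np.float64(0.019))
T right top top 0.09 (np.float64(0.668), np.float64(-0.092)) (np.float64(0.678), np.float64(-0.148)) (np.float64(0.628), np.float64(-0.153))
T left top top 0.09 (np.float64(0.665), np.float64(0.198)) (np.float64(0
[... 1654 characters left out ...]
 119, 130), (151, 119, 126), (152, 120, 124), (153, 120, 117), (154, 120, 123), (155, 119, 134), (156, 120, 133), (157, 118, 130), (158, 120, 124), (159, 120, 117), (160, 120, 117), (161, 120, 118), (162, 121, 117), (163, 121, 116), (164, 122, 120), (165, 122, 121), (166, 120, 122), (167, 127, 127), (168, 128, 129), (169, 185, 116), (170, 204, 194), (171, 204, 210), (172, 120, 141), (173, 84, 90), (174, 84, 84), (175, 84, 83), (176, 84, 85), (177, 83, 83), (178, 154, 152), (179, 164, 164), (180, 166, 163), (181, 165, 163)]
post side 0 (np.float64(0.593), np.float64(-0.357)) (np.float64(0.626), np.float64(-0.417)) (np.float64(0.731), np.float64(-0.423)) (np.float64(0.708), np.float64(-0.353))
```

Both views agree to within a few mm:

| Thing | x (m) | y (m) | yaw (rad) |
|---|---|---|---|
| Carton L | 0.645 | 0.166 | about 0.18 |
| Carton R | 0.645 | -0.125 | about 0.18 |
| End cap | 0.628 | 0.030 | about 0.21 |
| Shelf front edge | about 0.565 | – | – |

I'll lean the tool 45° back and approach along its axis, starting with carton L.

```bash
cat >> h.py <<'E'
def tool(psi,a,flip=1):
    x=np.array([np.cos(a)*np.cos(psi),np.cos(a)*np.sin(psi),-np.sin(a)]); y=flip*np.array([-np.sin(psi),np.cos(psi),0])
    return np.c_[x,y,np.cross(x,y)]
def cur():
    s=r.get_state(); return s["tcp_pos"],Ro.from_euler("xyz",s["eef_rot"],degrees=True).as_matrix()
def plan(G,psi,a,back=0,flip=1):
    "shift (mm) and turn (rad) from the measured pose to grasp point G, drawn back along the tool axis"
    p,R=cur(); T=tool(psi,a,flip); t=np.array(G)+T[:,0]*(r.tcp_to_grasp-back)
    return np.round((t-p)*1000,0),np.round(Ro.from_matrix(T@R.T).as_rotvec(),3),np.round(t,3)
E
python3 - <<'E'
from h import *
print([k for k in dir(r) if k[0]!='_']); print(cur()[1].round(3))
for f in(1,-1): print(f,plan((.645,.166,.07),.19,np.pi/4,.2,f))
im=cv2.imread("pics/top0.png")[180:270,110:200]
for v in(20,45,70): print([int(x) for x in im[v,5:85].mean(1)])
print([int(x) for x in im[:,45].mean(1)])
print(ray("top",[(185,225),(178,225)],0), ray("top",[(122,225),(180,225),(153,192),(153,258)],.14))
print(ray("top",[(340,152)],.1),ray("top",[(188,155)],.055))
E
```

```text
['Unreachable', 'camera_params', 'capture', 'close_job', 'get_state', 'tcp_to_grasp']
[[-0.001 -0.441 -0.897]
 [-0.001 -0.897  0.441]
 [-1.     0.001 -0.   ]]
1 (array([ 222., -464.,  -28.]), array([ 1.01 , -0.137, -2.333]), array([0.519, 0.142, 0.198]))
-1 (array([ 222., -464.,  -28.]), array([-0.105, -0.792,  0.613]), array([0.519, 0.142, 0.198]))
[163, 163, 163, 162, 162, 162, 137, 112, 100, 69, 48, 48, 46, 48, 48, 50, 49, 48, 50, 49, 57, 95, 107, 106, 108, 106, 109, 107, 107, 108, 108, 109, 109, 108, 108, 110, 108, 110, 108, 108, 110, 111, 110, 111, 110, 109, 110, 109, 111, 110, 111, 111, 110, 110, 110, 112, 111, 112, 109, 120, 112, 72, 48, 47, 45, 48, 49, 67, 145, 165, 164, 163, 163, 163, 163, 162, 162, 163, 162, 162]
[167, 167, 168, 168, 167, 168, 166, 136, 112, 100, 68, 48, 48, 46, 49, 49, 47, 48, 48, 48, 49, 49, 93, 107, 108, 109, 109, 109, 109, 110, 108, 109, 109, 108, 109, 111, 109, 109, 110, 109, 110, 110, 111, 110, 112, 111, 111, 112, 111, 112, 110, 113, 112, 112, 112, 112, 112, 114, 113, 111, 132, 128, 82, 45, 46, 46, 48, 47, 58, 140, 162, 162, 162, 162, 162, 162, 162, 1
[... 420 characters left out ...]
1, 161, 162, 162, 161, 119, 129, 107, 63, 51, 86, 107, 110, 110, 108, 110, 110, 110, 110, 110, 110, 110, 110, 110, 111, 110, 109, 110, 110, 110, 110, 111, 109, 110, 110, 110, 110, 110, 110, 110, 110, 109, 112, 110, 110, 110, 111, 110, 111, 110, 109, 111, 110, 110, 111, 111, 111, 110, 110, 109, 109, 110, 110, 111, 111, 70, 52, 48, 47, 111, 129, 117, 153, 161, 161, 161, 161, 162, 161, 162, 162, 161, 161]
[[0.39978335 0.28709796 0.        ]
 [0.39973772 0.31373493 0.        ]] [[0.40198417 0.47788487 0.14      ]
 [0.40232715 0.27764012 0.14      ]
 [0.51608872 0.37330426 0.14      ]
 [0.28970897 0.36832702 0.14      ]]
[[ 0.66310945 -0.28432072  0.1       ]] [[0.65935924 0.26951892 0.055     ]]
```

Call:
carry_out(
  moves=[
    [45,-93,20,-0.02,-0.14,0.11,100],
    [90,-186,30,-0.04,-0.28,0.21,100],
    [111,-232,30,-0.053,-0.396,0.307,100],
    [111,-232,30,-0.053,-0.396,0.307,100],
    [111,-232,30,-0.053,-0.396,0.307,100],
  ],
  squeeze=15,
)

```text
time_s: 0.6
tcp_pos: [0.4041, 0.379, 0.2546]
eef_rot: [-170.8, 67.1, 1.1]
contact_force: [0.8, -0.0, 0.9]
gripper_width: 0.0878
```

Call:
carry_out(
  moves=[
    [111,-232,-58,-0.053,-0.396,0.307,100],
    [111,-232,-58,-0.053,-0.396,0.307,100],
    [111,-232,-58,-0.053,-0.396,0.307,100],
    [111,-232,-58,-0.053,-0.396,0.307,100],
    [111,-232,-58,-0.053,-0.396,0.307,100],
  ],
)

```text
time_s: 1.1
tcp_pos: [0.5367, 0.272, 0.282]
eef_rot: [-179.4, 47.1, 10.0]
contact_force: [1.1, 0.9, 1.6]
gripper_width: 0.0876
```

```bash
python3 - <<'E'
from h import *
print(plan((.645,.166,.07),.19,np.pi/4,.2,-1)); s=r.get_state(); print(s["time_s"],s["joints"].round(1),s["contact_force"])
cv2.imwrite("pics/w1.png",r.capture("wrist"))
E
```

```text
(array([ -18., -130.,  -84.]), array([ 0.   , -0.038,  0.023]), array([0.519, 0.142, 0.198]))
1.1 [ 39.5  -7.6 -58.1  88.6 -19.6 -21.6] [1.14909532 0.94283716 1.57959089]
```

View pics/w1.png

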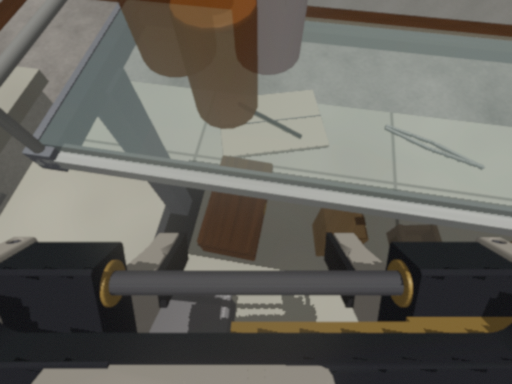

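The wrist view shows the shelf edge, the weight case at (235,220), carton L at (340,230) and the cap at (415,235). The pose was not fully reached because j3 is at its limit (-58) and j5 is near 0. A steeper lean is needed, so I'll fit the kinematics to choose one. First, a steeper pose for more data.

```bash
python3 - <<'E'
from h import *
import json
s=r.get_state(); json.dump([s["joints"].tolist(),s["tcp_pos"].tolist(),s["eef_rot"].tolist()],open("d1.json","w"))
print(plan((.52,.135,.27),.19,np.radians(65),0,-1))
E
```

```text
(array([ -12., -130.,  -28.]), array([-0.057,  0.307,  0.03 ]), array([0.528, 0.137, 0.253]))
```

Call:
carry_out(
  moves=[
    [-12,-130,-28,-0.057,0.307,0.03,100],
    [-12,-130,-28,-0.057,0.307,0.03,100],
    [-12,-130,-28,-0.057,0.307,0.03,100],
    [-12,-130,-28,-0.057,0.307,0.03,100],
    [-12,-130,-28,-0.057,0.307,0.03,100],
  ],
)

```text
time_s: 1.65
tcp_pos: [0.5315, 0.1478, 0.2585]
eef_rot: [179.3, 63.7, 9.8]
contact_force: [1.2, -2.5, 0.3]
gripper_width: 0.0875
```

```bash
cat > kin.py <<'E'
from h import *
import json
from scipy.optimize import least_squares
D=np.radians
def fk(q,P):
    d1,a1,a2,a3,d4,L=P; q=D(np.array(q))
    e=lambda ax,t: Ro.from_rotvec(np.array(ax)*t).as_matrix()
    Y,X,Z=(0,1,0),(1,0,0),(0,0,1)
    R=e(Z,q[0]); p=R@[a1,0,d1]
    R=R@e(Y,q[1]); p=p+R@[0,0,a2]
    R=R@e(Y,-q[2]); p=p+R@[d4,0,a3]
    R=R@e(X,S4*q[3])@e(Y,-q[4])@e(X,S6*q[5])
    return p+R@[L,0,0],R
S4,S6=-1,-1
E
python3 - <<'E'
from kin import *
import kin
s=r.get_state(); np.set_printoptions(precision=3,suppress=True)
data=[([80.334,20.546,.682,0,-70.136,-16.507],[.298,.606,.227],[94.3,89.907,-111.87]),json.load(open("d1.json")),(s["joints"],s["tcp_pos"],s["eef_rot"])]
data=[(list(map(float,a)),list(map(float,b)),list(map(float,c))) for a,b,c in data]
json.dump(data,open("data.json","w"))
P0=np.array([.33,.04,.445,.04,.44,.41])
for s4 in(1,-1):
  for s6 in(1,-1):
    kin.S4,kin.S6=s4,s6
    f=lambda P:np.r_[np.concatenate([fk(q,P)[0]-np.array(p) for q,p,_ in data])*1000,(P-P0)*5]
    o=least_squares(f,P0); 
    rel=[fk(q,P0)[1].T@Ro.from_euler("xyz",e,degrees=True).as_matrix() for q,_,e in data]
    print(s4,s6,o.x,o.fun[:9].round(1),[np.degrees(Ro.from_matrix(rel[0].T@k).magnitude()).round(1) for k in rel])
print(s["joints"],plan((.52,.135,.27),.19,np.radians(65),0,-1),rel[0])
E
```

```text
1 1 [-1.338  1.15   0.258  0.438 -0.791 -0.626] [-189.6   30.5  -16.9   44.5  -66.1  -15.3  -71.6   83.7   32.2] [np.float64(0.0), np.float64(168.8), np.float64(151.3)]
1 -1 [-1.338  1.15   0.258  0.438 -0.791 -0.626] [-189.6   30.5  -16.9   44.5  -66.1  -15.3  -71.6   83.7   32.2] [np.float64(0.0), np.float64(178.6), np.float64(51.5)]
-1 1 [0.187 0.059 0.767 0.069 0.315 0.634] [-189.3   32.4    2.1   51.7  -63.9    1.9  -76.4   76.    -4. ] [np.float64(0.0), np.float64(10.3), np.float64(107.6)]
-1 -1 [0.187 0.059 0.767 0.069 0.315 0.634] [-189.3   32.4    2.1   51.7  -63.9    1.9  -76.4   76.    -4. ] [np.float64(0.0), np.float64(0.1), np.float64(0.1)]
[ 44.692  -7.961 -42.918  25.759 -35.753  37.277] (array([ -4., -11.,  -5.]), array([0.001, 0.024, 0.008]), array([0.528, 0.137, 0.253])) [[ 1.    -0.002  0.   ]
 [-0.    -0.     1.   ]
 [-0.002 -1.    -0.   ]]
```

Orientation model fits to 0.1° (S4=S6=-1). Position needs a lateral offset, so I'll add one.

```bash
sed -i 's/d1,a1,a2,a3,d4,L=P/d1,a1,a2,a3,d4,L,b=P/; s/\[a1,0,d1\]/[a1,b,d1]/' kin.py; python3 - <<'E'
from kin import *
np.set_printoptions(precision=3,suppress=True)
data=json.load(open("data.json"))
for P0 in([.33,.04,.445,.04,.44,.41,-.19],[.40,.0,.45,.04,.45,.35,-.19],[.45,.15,.6,.15,.6,.4,-.19]):
    P0=np.array(P0)
    f=lambda P:np.r_[np.concatenate([fk(q,P)[0]-np.array(p) for q,p,_ in data])*1000,(P-P0)*5]
    o=least_squares(f,P0); print(o.x,o.fun[:9].round(1))
E
```

```text
[-0.65   0.658  0.487  0.272 -0.292 -0.057 -0.207] [ 14.9  -3.4  -8.3  35.4 -49.6  -7.5 -50.6  56.9  15.9]
[-0.65   0.658  0.487  0.272 -0.292 -0.057 -0.207] [ 14.9  -3.4  -8.3  35.4 -49.6  -7.5 -50.6  56.9  15.9]
[-0.65   0.658  0.487  0.272 -0.292 -0.057 -0.207] [ 14.8  -3.4  -8.3  35.4 -49.6  -7.5 -50.6  56.9  15.9]
```

```bash
sed -i 's/L,b=P/L,b,bx,by,w=P/; s/p=R@\[a1,b,d1\]/p=np.array([bx,by,0])+R@[a1,b,d1]/; s/p+R@\[L,0,0\],R/p+R@[L,0,w],R/' kin.py; python3 - <<'E'
from kin import *
np.set_printoptions(precision=3,suppress=True)
data=json.load(open("data.json"))
P0=np.array([.33,.04,.445,.04,.44,.41,-.0,0,0,0])
for lock in([9],[7,8],[6,7,8],[6,9],[]):
    W=np.full(10,5.);W[lock]=1e5
    f=lambda P:np.r_[np.concatenate([fk(q,P)[0]-np.array(p) for q,p,_ in data])*1000,(P-P0)*W]
    o=least_squares(f,P0); print(lock,o.x,o.fun[:9].round(1))
for q,p,e in data: print(np.array(q).round(1),p,fk(q,P0)[1][:,0])
E
```

```text
[9] [-1.64  -2.03   5.342 -1.192  2.183  1.281  3.876  3.871 -1.518 -0.   ] [  2.2  -1.6  -8.6   7.3 -14.5  -7.4  -9.6  16.2  16.1]
[7, 8] [-1.895  1.642  0.272  0.496 -1.072 -1.013 -0.269  0.     0.    -0.264] [  1.7  -2.9 -23.9  16.  -34.3 -21.7 -19.3  35.7  45.7]
[6, 7, 8] [ 1.459 -0.97   0.936 -0.14   1.08   1.592 -0.     0.    -0.     0.337] [ -94.5   18.    18.1   70.3  -78.    16.4 -106.6   95.8  -34.5]
[6, 9] [-1.688  1.562  0.496  0.363 -0.822 -0.81   0.     0.123 -0.468 -0.   ] [  7.8  -3.5 -20.3  24.  -42.2 -18.4 -31.7  45.8  38.8]
[] [-0.062 -2.2    1.651  0.084  0.694  1.103 -0.116  0.99   2.87  -1.469] [ 0.2 -0.4 -2.9  1.  -3.  -2.4 -1.2  3.3  5.3]
[ 80.3  20.5   0.7   0.  -70.1 -16.5] [0.298, 0.606, 0.227] [ 0.  0. -1.]
[ 38.5  -7.5 -58.2  89.3 -19.3 -21.6] [0.5402704529700282, 0.26632627123038255, 0.28117352548488916] [ 0.671  0.111 -0.733]
[ 44.7  -8.  -42.9  25.8 -35.8  37.3] [0.5315464385517237, 0.14784431072643173, 0.25846111905694985] [ 0.437  0.075 -0.896]
```

```bash
python3 - <<'E'
import re
s=open("kin.py").read()
s=s.replace("L,b,bx,by,w=P","L,c=P").replace("np.array([bx,by,0])+R@[a1,b,d1]","R@[a1,0,d1]")
s=re.sub(r"    R=R@e\(X,S4.*\n.*\n","    R=R@e(X,S4*q[3]); p=p+R@[0,c,0]\n    R=R@e(Y,-q[4])@e(X,S6*q[5])\n    return p+R@[L,0,0],R\n",s)
open("kin.py","w").write(s)
E
python3 - <<'E'
from kin import *
np.set_printoptions(precision=3,suppress=True)
data=json.load(open("data.json"))
for P0 in([.245,0,.54,.0,.54,.4,-.15],[.33,.04,.445,.04,.44,.41,-.19],[.2,.0,.41,0,.43,.35,-.13]):
    P0=np.array(P0)
    for k in (5,100):
        W=np.full(7,k*1.);W[[1,3]]=1e4
        f=lambda P:np.r_[np.concatenate([fk(q,P)[0]-np.array(p) for q,p,_ in data])*1000,(P-P0)*W]
        o=least_squares(f,P0); print(k,o.x,o.fun[:9].round(1))
E
```

```text
5 [ 0.199 -0.     0.602 -0.     0.464  0.378 -0.192] [-0.1  0.  -0.2 -0.1  0.1  0.1  0.1  0.1  0.2]
100 [ 0.206 -0.     0.594 -0.     0.465  0.376 -0.192] [-0.8 -1.3  0.8  0.3  1.  -0.6  0.8  1.8  0.1]
5 [ 0.082  0.04   0.628  0.04   0.398  0.352 -0.19 ] [-1.7  0.7 -6.4  1.6 12.4  3.8 -9.   2.4  2.7]
100 [ 0.111  0.04   0.599  0.04   0.402  0.349 -0.189] [-4.1 -5.5 -3.   3.5 15.2  2.3 -6.3  7.8  2.9]
5 [ 0.199 -0.     0.602 -0.     0.464  0.378 -0.192] [-0.1  0.  -0.2 -0.1  0.1  0.   0.1  0.1  0.2]
100 [ 0.21   0.     0.585 -0.     0.466  0.371 -0.192] [-0.1 -3.4  1.5 -1.   2.  -1.5  0.9  2.4 -0.1]
```

The offset-wrist model fits to 0.2 mm. Next is IK with joint limits for the three grasps at several leans.

```bash
cat >> kin.py <<'E'
P=np.array([.199,0,.602,0,.464,.378,-.192])
M=np.array([[1,0,0],[0,0,1],[0,-1,0]])
LO=np.array([-176,-82,-58,-173.8,-174.7,-.2]);LO[5]=-173.6;LO[4]=-174.7
HI=np.array([176,121.7,71.7,95.4,-.2,173.6])
def ik(t,T,seeds):
    best=None
    for s in seeds:
        f=lambda q:(lambda pr:np.r_[(pr[0]-t)*10,Ro.from_matrix(T@(pr[1]@M).T).as_rotvec()*3])(fk(q,P))
        o=least_squares(f,np.clip(s,LO+1,HI-1),bounds=(LO,HI),x_scale=30,max_nfev=60)
        yield o.cost,o.x
def goal(G,psi,a,back,flip=-1):
    T=tool(psi,a,flip); return np.array(G)+T[:,0]*(r.tcp_to_grasp-back),T
E
cat > t.py <<'E'
from kin import *
np.set_printoptions(precision=1,suppress=True)
S=[[40,0,-40,30,-30,30],[20,0,-40,-60,-30,-60],[40,0,-40,30,-30,-150],[20,0,-40,-100,-30,150],[0,0,-40,60,-30,0]]
for nm,G,psi in(("L",(.638,.166,.062),.18),("cap",(.615,.028,.034),.21),("R",(.638,-.125,.062),.18)):
  for a in(45,50,55,60):
    for flip in(-1,1):
      b={}
      for back in(0,.1,.2):
        c,x=min(ik(*goal(G,psi,np.radians(a),back,flip),S),key=lambda k:k[0]); b[back]=(round(1000*(2*c)**.5,1),x)
      print(nm,a,flip,*[f"{k}:{v[0]} {v[1]}" for k,v in b.items()])
E
time python3 t.py
```

```text
L 45 -1 0:27.4 [   4.1   19.4  -27.7 -119.4   -4.8 -146.2] 0.1:240.8 [   4.4    7.5  -35.3 -121.4   -2.6 -144.6] 0.2:527.3 [   0.3   -5.7  -45.7 -144.4   -0.2 -118.9]
L 45 1 0:27.4 [   4.1   19.4  -27.7 -119.4   -4.8   33.8] 0.1:240.8 [   4.4    7.5  -35.3 -121.4   -2.6   35.4] 0.2:527.3 [   0.3   -5.7  -45.7 -144.4   -0.2   61.1]
L 50 -1 0:214.7 [   0.3   20.3  -31.7 -138.    -6.  -124.3] 0.1:410.3 [  -1.3    7.8  -41.5 -156.1   -2.2 -105.2] 0.2:451.0 [ 36.6  -8.3 -58.   52.2 -16.2  16.5]
L 50 1 0:214.7 [   0.3   20.3  -31.7 -138.    -6.    55.7] 0.1:410.3 [  -1.3    7.8  -41.5 -156.1   -2.2   74.8] 0.2:451.0 [  36.6   -8.3  -58.    52.2  -16.2 -163.5]
L 55 -1 0:329.1 [  -1.2   20.4  -36.1 -162.2   -3.4  -98.4] 0.1:390.5 [ 15.7   4.8 -57.4  95.4  -3.7 -10.2] 0.2:155.7 [ 35.7  -7.2 -58.   55.2 -15.9  14. ]
L 55 1 0:329.1 [  -1.2   20.4  -36.1 -162.2   -3.4   81.6] 0.1:425.7 [  23.     4.8  -56.3   72.8   -5.1 -173.6] 0.2:155.7 [  35.7   -7.2  -58.    55.2  -15.9 -166. ]
L 60 -1 0:352.0 [  -1.5   20.4  -37.5 -173.8   -0.2  -86.1] 0.1:139.4 [ 14.7   5.9 -56.8  95.4  -2.4  -9.3] 0.2:0.0
[... 1931 characters left out ...]
[ -4.3   6.9 -31.9 -38.  -15.3 -41.7] 0.2:0.0 [ -2.7  -6.  -37.3 -23.8 -21.1 -57.6]
R 55 -1 0:0.0 [ -0.5  19.1 -27.4 -34.7 -10.9 133.2] 0.1:0.0 [  1.1   7.  -34.4 -21.  -14.9 117.9] 0.2:0.0 [  0.8  -5.1 -36.5 -13.1 -24.6 109.8]
R 55 1 0:0.0 [ -0.5  19.1 -27.4 -34.7 -10.9 -46.8] 0.1:0.0 [  1.1   7.  -34.4 -21.  -14.9 -62.1] 0.2:0.0 [  0.8  -5.1 -36.5 -13.1 -24.6 -70.2]
R 60 -1 0:0.0 [  3.1  19.3 -30.3 -19.  -11.2 115. ] 0.1:0.0 [  3.1   7.7 -34.  -11.1 -18.9 106.8] 0.2:0.0 [  2.4  -3.3 -33.1  -7.8 -30.6 103.5]
R 60 1 0:0.0 [  3.1  19.3 -30.3 -19.  -11.2 -65. ] 0.1:0.0 [  3.1   7.7 -34.  -11.1 -18.9 -73.2] 0.2:0.0 [  2.4  -3.3 -33.1  -7.8 -30.6 -76.5]
real	0m24.716s
user	0m25.020s
sys	0m0.194s
```

Lifting carton R alone tells which one is empty, and R is easily reachable at a lean of 55° with good clearance, so I'll do that first.

```bash
python3 - <<'E'
from h import *
print(plan((.638,-.125,.062),.18,np.radians(55),.2,-1))
E
```

```text
(array([   4., -291.,  -48.]), array([ 0.033, -0.148, -0.001]), array([ 0.536, -0.144,  0.21 ]))
```

Call:
carry_out(
  moves=[
    [-30,-40,-10,0,0,0,100],
    [-30,-90,-20,0,0,0,100],
    [-30,-140,-20,0.01,-0.05,0,100],
    [-30,-190,-20,0.02,-0.1,0,100],
    [-30,-240,-20,0.033,-0.148,0,100],
  ],
)

```text
time_s: 2.15
tcp_pos: [0.5004, -0.0779, 0.2373]
eef_rot: [179.9, 55.8, 10.1]
contact_force: [0.0, -0.7, 0.2]
gripper_width: 0.0878
```

Call:
carry_out(
  moves=[
    [0,-50,-10,0,0,0,100],
    [20,-52,-20,0,0,0,100],
    [34,-52,-28,0,0,0,100],
    [34,-52,-28,0,0,0,100],
  ],
)

```text
time_s: 2.55
tcp_pos: [0.5371, -0.1284, 0.2085]
eef_rot: [-179.9, 56.1, 10.2]
contact_force: [0.1, 0.6, -1.0]
gripper_width: 0.0875
```

```bash
python3 - <<'E'
from h import *
p=r.camera_params("wrist"); im=r.capture("wrist"); cv2.imwrite("pics/w2.png",im)
s=r.get_state(); print(s["time_s"],s["joints"].round(1),plan((.638,-.125,.062),.18,np.radians(55),0,-1))
# where should carton R's corners fall if the estimate is right
c,y=np.array([.645,-.125]),.18; Rz=np.array([[np.cos(y),-np.sin(y)],[np.sin(y),np.cos(y)]])
q=np.array([[*(c+Rz@[i,j]),.09] for i,j in((-.028,-.028),(-.028,.028),(.028,.028),(.028,-.028))])
uv=cv2.projectPoints(q,np.array(p["rvec"]),np.array(p["tvec"]),np.array(p["K"]),None)[0].reshape(-1,2); print(uv.round(0))
E
```

```text
2.6 [  4.4  -5.7 -38.6  -8.2 -23.5 102.3] (array([ 112.,    5., -162.]), array([ 0.003, -0.019,  0.003]), array([ 0.649, -0.123,  0.047]))
[[294. 187.]
 [245. 187.]
 [245. 143.]
 [292. 142.]]
```

View pics/w2.png

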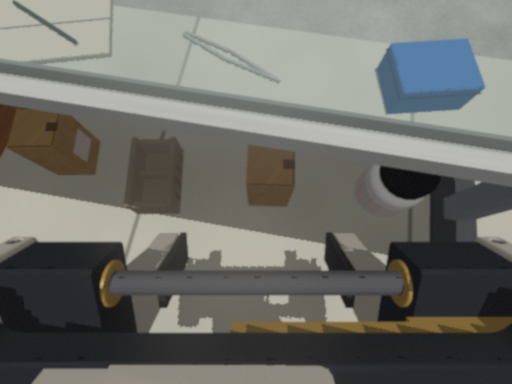

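The wrist view shows the carton R top at (247..296, 147..187), matching the predicted corners to a few px. I'll approach along the tool axis.

Call:
carry_out(
  moves=[
    [20,-2,-29,0.003,-0.019,0.003,100],
    [40,-1,-58,0.003,-0.019,0.003,100],
    [60,1,-87,0.003,-0.019,0.003,100],
    [80,3,-116,0.003,-0.019,0.003,100],
    [80,3,-116,0.003,-0.019,0.003,100],
  ],
)

```text
time_s: 3.1
tcp_pos: [0.6162, -0.1233, 0.09]
eef_rot: [-179.9, 55.1, 10.5]
contact_force: [-0.8, 0.8, -0.1]
gripper_width: 0.0877
```

```bash
python3 - <<'E'
from h import *
s=r.get_state(); print(s["time_s"],s["joints"].round(1),s["contact_force"],plan((.638,-.125,.062),.18,np.radians(55),0,-1))
E
```

```text
3.1 [  1.3  12.4 -32.3 -26.1 -12.  123. ] [-0.81166758  0.79149767 -0.12399351] (array([ 32.,   0., -43.]), array([-0.001, -0.003, -0.002]), array([ 0.649, -0.123,  0.047]))
```

Call:
carry_out(
  moves=[
    [16,0,-21,0,0,0,100],
    [32,0,-43,0,0,0,100],
    [32,0,-43,0,0,0,50],
    [32,0,-43,0,0,0,30],
    [32,0,-43,0,0,0,30],
  ],
  squeeze=20,
)

```text
time_s: 3.6
tcp_pos: [0.6481, -0.1242, 0.053]
eef_rot: [179.9, 54.7, 10.3]
contact_force: [0.5, -0.1, 0.7]
gripper_width: 0.0686
```

Call:
carry_out(
  moves=[
    [0,0,0,0,0,0,30],
    [0,0,0,0,0,0,30],
    [0,0,0,0,0,0,30],
    [0,0,0,0,0,0,30],
  ],
)

```text
time_s: 4.0
tcp_pos: [0.6488, -0.1245, 0.053]
eef_rot: [179.9, 54.7, 10.3]
contact_force: [-5.6, 1.8, 9.1]
gripper_width: 0.0566
```

Gripped at 56.6 mm. Now a small lift to weigh it.

Call:
carry_out(
  moves=[
    [0,0,6,0,0,0,30],
    [0,0,12,0,0,0,30],
    [0,0,20,0,0,0,30],
    [0,0,25,0,0,0,30],
    [0,0,25,0,0,0,30],
  ],
  squeeze=20,
)

```text
time_s: 4.5
tcp_pos: [0.6488, -0.1245, 0.0774]
eef_rot: [179.9, 54.7, 10.3]
contact_force: [0.0, 0.6, -0.6]
gripper_width: 0.0565
```

Call:
carry_out(
  moves=[
    [0,0,0,0,0,0,30],
    [0,0,0,0,0,0,30],
    [0,0,0,0,0,0,30],
  ],
)

```text
time_s: 4.8
tcp_pos: [0.6485, -0.1247, 0.076]
eef_rot: [179.9, 54.8, 10.3]
contact_force: [0.4, -0.5, -0.8]
gripper_width: 0.0565
```

```bash
python3 - <<'E'
from h import *
for i in range(3):
    im=r.capture("side"); s=r.get_state(); print(s["time_s"],s["contact_force"].round(2),s["moment"].round(2),s["tcp_pos"],s["gripper_width"])
cv2.imwrite("pics/s2.png",cv2.resize(im[150:290,230:400],None,fx=4,fy=4,interpolation=cv2.INTER_CUBIC))
E
```

```text
4.85 [ 0.26 -0.32 -0.35] [-0.41  2.02  0.  ] [ 0.6485463  -0.12476742  0.07599047] 0.056446199040883646
4.9 [ 0.35 -0.83 -0.24] [-0.46  1.98 -0.02] [ 0.64860702 -0.12476061  0.07604129] 0.056312031879338295
4.95 [ 0.71 -0.22 -1.2 ] [-0.45  2.    0.02] [ 0.64860586 -0.12476863  0.07609159] 0.05647089389934053
```

View pics/s2.png

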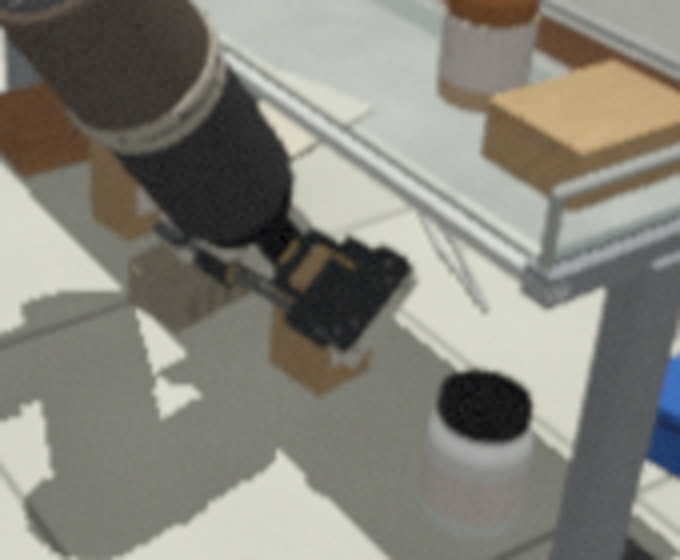

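The carton was lifted (its bottom corner moved from row 254 to 249) while the wrist shows only about -0.6 N, so **carton R is the empty one**. L stays untouched. I'll check waypoint IK for taking R to the bin.

```bash
cat > t2.py <<'E'
from kin import *
np.set_printoptions(precision=1,suppress=True)
q=r.get_state()["joints"]
for t,psi,a in(((.60,-.13,.11),.18,55),((.54,-.14,.15),.18,55),((.48,-.14,.20),.18,60),((.46,-.10,.30),.18,65),((.44,.05,.30),.25,70),((.42,.2,.30),.4,75),((.40,.32,.30),.45,78),((.41,.415,.28),.45,80),((.41,.415,.14),.45,80)):
    T=tool(psi,np.radians(a),-1); c,x=min(ik(np.array(t),T,[q]),key=lambda k:k[0]); print(t,a,round(1000*(2*c)**.5,1),x)
    if c<1e-4:q=x
p,R=cur()
for psi,a in((.18,65),(.25,70),(.4,75),(.45,80)): print(psi,a,np.round(Ro.from_matrix(tool(psi,np.radians(a),-1)@R.T).as_rotvec(),3))
E
python3 t2.py
```

```text
(0.6, -0.13, 0.11) 55 0.0 [  1.1   9.3 -33.8 -23.6 -13.3 120.7]
(0.54, -0.14, 0.15) 55 0.0 [  0.4   0.5 -38.5 -19.3 -17.3 116.6]
(0.48, -0.14, 0.2) 60 0.0 [  3.3  -9.3 -41.2  -7.4 -28.5 102.6]
(0.46, -0.1, 0.3) 65 0.0 [ 12.7 -17.2 -34.2   1.3 -48.   87. ]
(0.44, 0.05, 0.3) 70 0.0 [ 40.1 -19.3 -37.6  10.6 -54.1  59.4]
(0.42, 0.2, 0.3) 75 0.0 [ 57.1 -12.9 -31.9   9.8 -58.8  51.6]
(0.4, 0.32, 0.3) 78 0.0 [ 66.7  -5.2 -24.9   8.9 -61.4  45.4]
(0.41, 0.415, 0.28) 80 0.0 [ 69.1   4.3 -17.4   7.8 -61.3  43.3]
(0.41, 0.415, 0.14) 80 0.0 [ 69.   10.9 -30.   10.2 -42.3  39.7]
0.18 65 [-0.   0.2 -0. ]
0.25 70 [-0.1  0.3  0.1]
0.4 75 [-0.1  0.3  0.2]
0.45 80 [-0.1  0.4  0.3]
```

Call:
carry_out(
  moves=[
    [-24,-3,17,0,0,0,30],
    [-48,-6,34,0,0,0,30],
    [-78,-10,54,0,0,0,30],
    [-108,-15,74,0,0,0,30],
    [-140,-15,100,-0.01,0.05,0,30],
  ],
)

```text
time_s: 5.45
tcp_pos: [0.5062, -0.1404, 0.1754]
eef_rot: [179.9, 57.9, 10.2]
contact_force: [0.9, 0.6, -0.2]
gripper_width: 0.0566
```

Call:
carry_out(
  moves=[
    [-30,0,30,-0.01,0.05,0,30],
    [-50,10,70,-0.02,0.09,0,30],
    [-50,30,110,-0.03,0.13,0,30],
    [-55,70,130,-0.04,0.16,0,30],
    [-60,115,130,-0.05,0.18,0,30],
  ],
)

```text
time_s: 5.95
tcp_pos: [0.45, -0.0241, 0.3111]
eef_rot: [177.3, 67.9, 7.8]
contact_force: [1.6, 0.1, -1.5]
gripper_width: 0.0563
```

```bash
sed -i '/^for t,psi/,$d' t2.py; cp t2.py t3.py; cat >> t3.py <<'E'
s=r.get_state(); print(s["time_s"],q,s["tcp_pos"].round(3),s["eef_rot"],s["gripper_width"])
p,R=cur()
for psi,a in((.25,70),(.4,75),(.45,80)): print(psi,a,Ro.from_matrix(tool(psi,np.radians(a),-1)@R.T).as_rotvec().round(3).tolist())
E
python3 t3.py
```

```text
5.95 [ 29.2 -19.9 -36.7   9.9 -52.9  66.7] [ 0.5 -0.   0.3] [177.3  67.9   7.8] 0.05633296442823087
0.25 70 [0.01, 0.038, 0.07]
0.4 75 [-0.018, 0.123, 0.219]
0.45 80 [-0.049, 0.206, 0.267]
```

Call:
carry_out(
  moves=[
    [-5,45,0,-0.01,0.03,0.05,30],
    [-10,90,0,-0.02,0.06,0.1,30],
    [-18,135,0,-0.02,0.1,0.15,30],
    [-25,180,0,-0.02,0.12,0.2,30],
    [-30,225,0,-0.03,0.15,0.22,30],
  ],
)

```text
time_s: 6.45
tcp_pos: [0.4176, 0.202, 0.3068]
eef_rot: [179.4, 77.1, 22.8]
contact_force: [1.3, -0.2, -0.4]
gripper_width: 0.0566
```

Call:
carry_out(
  moves=[
    [0,45,0,0,0.02,0.02,30],
    [-5,90,0,-0.01,0.04,0.03,30],
    [-8,135,0,-0.02,0.05,0.04,30],
    [-10,180,0,-0.02,0.06,0.04,30],
    [-10,214,-20,-0.02,0.06,0.04,30],
  ],
)

```text
time_s: 6.95
tcp_pos: [0.4092, 0.4183, 0.2884]
eef_rot: [-178.1, 80.5, 27.5]
contact_force: [0.5, -0.1, -0.1]
gripper_width: 0.0564
```

```bash
python3 - <<'E'
from h import *
cv2.imwrite("pics/top2.png",cv2.resize(r.capture("top")[130:290,60:330],None,fx=2.8,fy=2.8))
s=r.get_state(); print(s["time_s"],s["joints"].round(1),s["tcp_pos"].round(3),s["eef_rot"].round(1),s["gripper_width"])
E
```

```text
7.0 [ 69.1   5.  -15.8   7.  -62.6  43.7] [0.408 0.42  0.282] [-179.1   80.8   26.5] 0.05649204939759346
```

View pics/top2.png

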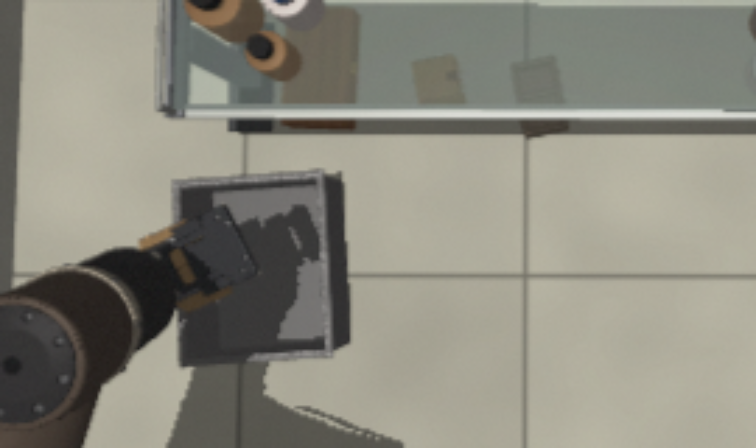

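The top view shows the hand over the left half of the bin (rim columns 178..325), so I'll shift 25 mm right, lower and release.

Call:
carry_out(
  moves=[
    [0,-25,-30,0,0,0,30],
    [0,-25,-70,0,0,0,30],
    [0,-25,-110,0,0,0,30],
    [0,-25,-150,0,0,0,30],
    [0,-25,-152,0,0,0,30],
  ],
)

```text
time_s: 7.5
tcp_pos: [0.4069, 0.3857, 0.1293]
eef_rot: [179.2, 81.1, 24.6]
contact_force: [0.2, -1.7, -1.4]
gripper_width: 0.0564
```

Call:
carry_out(
  moves=[
    [0,0,0,0,0,0,100],
    [0,0,0,0,0,0,100],
    [0,0,0,0,0,0,100],
    [0,0,0,0,0,0,100],
  ],
)

```text
time_s: 7.9
tcp_pos: [0.4091, 0.3902, 0.1362]
eef_rot: [-178.3, 80.5, 27.2]
contact_force: [0.4, -0.4, -0.3]
gripper_width: 0.0828
```

Call:
carry_out(
  moves=[
    [0,0,40,0,0,0,100],
    [0,0,80,0,0,0,100],
    [0,0,120,0,0,0,100],
    [5,-40,160,0,-0.05,-0.04,100],
    [10,-80,160,0,-0.1,-0.08,100],
  ],
)

```text
time_s: 8.4
tcp_pos: [0.4205, 0.3115, 0.3003]
eef_rot: [173.0, 74.8, 14.1]
contact_force: [0.3, -0.4, -1.0]
gripper_width: 0.0878
```

```bash
cat > t4.py <<'E'
from kin import *
np.set_printoptions(precision=1,suppress=True)
q=r.get_state()["joints"]; print(r.get_state()["time_s"],q,cur()[0].round(3))
S=[q,[20,0,-40,-60,-30,120],[0,5,-30,-60,-15,140],[-10,15,-29,-90,-15,-170],[20,0,-45,-20,-10,100]]
for psi in(.21,.30):
  for a in(35,40,45,48,50,62,66):
    o=[]
    for G in((.610,.028,.034),(.55,.016,.08),(.48,.0,.12),(.46,0,.20)):
        T=tool(psi,np.radians(a),-1); c,x=min(ik(np.array(G)+T[:,0]*r.tcp_to_grasp,T,S),key=lambda k:k[0]); o+=[round(1000*(2*c)**.5),x]
    print(psi,a,*o)
E
python3 t4.py
```

```text
8.4 [ 67.   -5.3 -27.6  14.1 -59.2  37.7] [0.4 0.3 0.3]
0.21 35 0 [ -27.2   28.5  -41.7 -127.8  -41.  -109. ] 0 [ -28.4   16.9  -43.8 -116.3  -36.4 -122.4] 0 [ -27.8    3.5  -45.5 -100.6  -32.2 -142. ] 82 [  4.  -13.9 -44.7 -65.3  -8.1 159.6]
0.21 40 0 [ -20.9   23.7  -36.3 -119.4  -28.6 -124.6] 0 [ -18.3   12.3  -38.3 -104.8  -23.6 -143.3] 0 [ -11.8   -0.4  -41.7  -86.2  -18.1 -168.2] 261 [  6.7 -12.8 -45.  -56.2  -8.5 149. ]
0.21 45 0 [  -9.5   20.   -29.9 -100.5  -15.3 -153.6] 19 [  1.7   9.4 -34.7 -76.4  -7.4 173.6] 77 [ 12.1  -1.5 -45.  -56.2  -0.8 146.2] 399 [ 14.3 -12.9 -48.3 -33.8  -8.1 121.9]
0.21 48 5 [  3.2  18.9 -28.2 -77.1  -6.  173.6] 44 [ 12.5   9.6 -37.7 -56.7  -0.2 146.4] 180 [ 14.5  -0.9 -46.4 -48.3  -0.5 136.5] 380 [ 22.7 -15.4 -58.    5.4  -7.2  76.6]
0.21 50 11 [ 12.   19.  -30.7 -58.5  -0.2 148.6] 112 [ 13.9   9.9 -38.6 -51.   -0.2 139.6] 239 [ 16.5  -0.6 -47.8 -40.7  -0.4 127.3] 345 [ 23.7 -15.5 -58.   10.3 -10.   70.7]
0.21 62 209 [ 20.3  19.8 -42.2  -2.8  -0.2  85.4] 218 [ 21.    9.6 -52.2  13.4  -1.5  68.6] 190 [ 23.6  -2.  -58.   16.5  -8.2  63.3] 0 [ 29.6 
[... 745 characters left out ...]
 -6.  105.5]
0.3 48 37 [  -2.5   19.6  -27.5  -81.8  -13.3 -173.6] 0 [  6.8   9.5 -35.1 -61.2  -7.9 158.8] 63 [ 17.5  -1.7 -48.3 -38.3  -1.  128. ] 227 [ 23.4 -15.6 -58.    2.2  -6.2  83.2]
0.3 50 0 [  5.9  19.  -28.2 -65.3  -7.9 163.8] 0 [ 15.2   9.5 -39.2 -44.6  -1.8 136.1] 112 [ 19.2  -1.5 -49.9 -31.2  -0.8 119.7] 204 [ 24.  -15.6 -58.    6.4  -8.7  78.3]
0.3 62 88 [ 20.7  19.7 -42.1  -3.6  -0.2  90.6] 105 [ 21.6   9.8 -51.6   9.   -1.1  77.1] 89 [ 23.8  -2.  -58.   13.4  -6.9  70.8] 0 [ 28.5 -13.8 -54.3  13.9 -22.5  67.1]
0.3 66 58 [ 20.7  19.7 -44.6  10.8  -2.   76. ] 30 [ 20.8   9.7 -54.4  24.4  -2.4  62.4] 0 [ 25.   -1.6 -57.6  17.5 -10.6  65.6] 0 [ 28.2 -11.8 -49.7   9.3 -28.9  71.8]
```

The carton is released in the bin (I'll verify later). For the cap, a 40° lean with the jaws half-turned works: j6 is about 12 to 55, with no wrap. I'll track a continuous joint chain through the waypoints.

```bash
cat > chain.py <<'E'
from kin import *
np.set_printoptions(precision=1,suppress=True)
def T3(psi,a,phi): return tool(psi,np.radians(a),-1)@Ro.from_rotvec([np.radians(phi),0,0]).as_matrix()
def chain(W,q):
    for G,psi,a,phi in W:
        T=T3(psi,a,phi); c,x=next(ik(np.array(G)+T[:,0]*r.tcp_to_grasp,T,[q])); print(G,psi,a,phi,round(1000*(2*c)**.5),x); q=x
def turn(psi,a,phi,G):
    p,R=cur(); T=T3(psi,a,phi); d=(np.array(G)+T[:,0]*r.tcp_to_grasp-p)*1000
    print("shift",d.round(0).tolist(),"turn",Ro.from_matrix(T@R.T).as_rotvec().round(3).tolist())
E
python3 - <<'E'
from chain import *
W=[((.44,.2,.31),.3,75,35),((.45,.08,.31),.25,72,75),((.455,-.03,.3),.21,68,110),((.46,-.12,.27),.2,65,145),((.46,-.13,.2),.2,60,180),((.47,-.12,.18),.21,52,180),((.48,-.1,.15),.21,45,180),((.48,-.05,.13),.21,40,180),((.48,.0,.12),.21,40,180),((.55,.016,.08),.21,40,180),((.605,.027,.034),.21,40,180),((.605,.027,.06),.21,40,180),((.55,.016,.08),.21,40,180),((.48,.0,.12),.21,40,180),((.47,-.05,.14),.21,40,180)]
chain(W,r.get_state()["joints"])
turn(.25,72,75,(.45,.08,.31)); turn(.3,75,37,(.44,.2,.31))
E
```

```text
(0.44, 0.2, 0.31) 0.3 75 35 0 [ 55.   -9.8 -31.2  10.9 -57.2  12.2]
(0.45, 0.08, 0.31) 0.25 72 75 0 [ 41.8 -15.1 -35.3  10.1 -54.1 -17.3]
(0.455, -0.03, 0.3) 0.21 68 110 0 [ 25.3 -16.9 -37.4   6.6 -48.2 -36.8]
(0.46, -0.12, 0.27) 0.2 65 145 0 [  8.  -13.1 -36.3  -2.2 -41.8 -50.2]
(0.46, -0.13, 0.2) 0.2 60 180 0 [  5.1  -9.7 -44.   -7.2 -26.  -78.1]
(0.47, -0.12, 0.18) 0.21 52 180 0 [  3.4  -8.4 -45.5 -19.5 -16.  -64.4]
(0.48, -0.1, 0.15) 0.21 45 180 0 [ -9.1  -3.2 -38.9 -53.4 -18.5 -22.8]
(0.48, -0.05, 0.13) 0.21 40 180 0 [-17.9  -0.5 -39.9 -78.8 -23.    8.3]
(0.48, 0.0, 0.12) 0.21 40 180 0 [-11.8  -0.4 -41.7 -86.2 -18.1  11.8]
(0.55, 0.016, 0.08) 0.21 40 180 0 [ -18.3   12.3  -38.3 -104.8  -23.6   36.7]
(0.605, 0.027, 0.034) 0.21 40 180 0 [ -21.4   23.5  -36.9 -119.5  -29.    55.9]
(0.605, 0.027, 0.06) 0.21 40 180 0 [ -17.2   18.8  -34.3 -111.5  -23.7   43.1]
(0.55, 0.016, 0.08) 0.21 40 180 0 [ -18.3   12.3  -38.3 -104.8  -23.6   36.7]
(0.48, 0.0, 0.12) 0.21 40 180 0 [-11.8  -0.4 -41.7 -86.2 -18.1  11.8]
(0.47, -0.05, 0.14) 0.21 40 180 0 [-15.2  -3.2 -40.7 -74.7 -21.3   1.9]
shift [35.0, -230.0, -8.0] turn [0.406, 0.061, -1.367]
shift [24.0, -110.0, -8.0] turn [0.191, 0.057, -0.687]
```

Call:
carry_out(
  moves=[
    [5,-22,0,0.04,0.01,-0.14,100],
    [10,-44,-4,0.08,0.02,-0.28,100],
    [15,-66,-8,0.11,0.03,-0.42,100],
    [20,-88,-8,0.15,0.04,-0.56,100],
    [24,-110,-8,0.19,0.06,-0.69,100],
  ],
)

```text
time_s: 8.9
tcp_pos: [0.4426, 0.1985, 0.2873]
eef_rot: [-141.8, 75.7, 18.0]
contact_force: [-0.1, 0.3, -0.2]
gripper_width: 0.0877
```

Call:
carry_out(
  moves=[
    [5,-24,0,0.04,0,-0.14,100],
    [10,-48,0,0.08,0,-0.28,100],
    [12,-72,0,0.13,0,-0.42,100],
    [12,-96,0,0.17,0,-0.55,100],
    [12,-120,0,0.21,0,-0.68,100],
  ],
)

```text
time_s: 9.4
tcp_pos: [0.4546, 0.0783, 0.2875]
eef_rot: [-100.9, 71.7, 18.3]
contact_force: [0.1, -0.5, 0.1]
gripper_width: 0.0873
```

```bash
python3 - <<'E'
from chain import *
turn(.21,68,112,(.455,-.03,.3));turn(.2,65,145,(.46,-.12,.27));print(r.get_state()["joints"])
E
```

```text
shift [7.0, -107.0, -5.0] turn [0.209, -0.009, -0.649]
shift [13.0, -197.0, -35.0] turn [0.442, 0.008, -1.188]
[ 40.3 -15.2 -35.3   8.4 -53.2 -15.1]
```

Tracking is excellent, so I'll continue.

Call:
carry_out(
  moves=[
    [1,-22,0,0.04,0,-0.13,100],
    [3,-44,-1,0.08,0,-0.26,100],
    [4,-65,-2,0.12,0,-0.39,100],
    [6,-86,-4,0.17,0,-0.52,100],
    [7,-107,-5,0.21,-0.01,-0.65,100],
  ],
)

```text
time_s: 9.9
tcp_pos: [0.4619, -0.0286, 0.2825]
eef_rot: [-67.7, 67.9, 12.2]
contact_force: [-0.5, 0.4, -0.5]
gripper_width: 0.0877
```

```bash
python3 - <<'E'
from chain import *
turn(.2,65,147,(.46,-.12,.27));turn(.2,60,179,(.46,-.13,.2))
E
```

```text
shift [6.0, -90.0, -30.0] turn [0.247, 0.001, -0.569]
shift [7.0, -100.0, -99.0] turn [0.526, -0.015, -1.06]
```

Call:
carry_out(
  moves=[
    [1,-18,-6,0.05,0,-0.12,100],
    [2,-36,-12,0.1,0,-0.24,100],
    [4,-54,-18,0.15,0,-0.36,100],
    [5,-72,-24,0.2,0,-0.47,100],
    [6,-90,-30,0.247,0,-0.569,100],
  ],
)

```text
time_s: 10.4
tcp_pos: [0.4677, -0.1184, 0.2524]
eef_rot: [-33.0, 64.9, 11.5]
contact_force: [0.7, 0.4, 0.2]
gripper_width: 0.0877
```

```bash
python3 - <<'E'
from chain import *
turn(.2,60,180,(.46,-.13,.2)); turn(.21,52,180,(.47,-.12,.18))
E
```

```text
shift [1.0, -10.0, -69.0] turn [0.278, -0.029, -0.512]
shift [14.0, 1.0, -87.0] turn [0.34, -0.153, -0.483]
```

Call:
carry_out(
  moves=[
    [0,-2,-14,0.06,-0.01,-0.1,100],
    [0,-4,-28,0.11,-0.01,-0.2,100],
    [1,-6,-42,0.17,-0.02,-0.31,100],
    [1,-8,-56,0.22,-0.02,-0.41,100],
    [1,-10,-69,0.278,-0.029,-0.512,100],
  ],
)

```text
time_s: 10.9
tcp_pos: [0.4691, -0.1278, 0.1831]
eef_rot: [0.1, 60.0, 11.6]
contact_force: [0.9, 1.2, -0.3]
gripper_width: 0.0876
```

```bash
python3 - <<'E'
from chain import *
turn(.21,52,180,(.47,-.12,.18)); turn(.21,45,180,(.48,-.1,.15)); turn(.21,40,180,(.48,-.05,.13));print(r.get_state()["joints"])
E
```

```text
shift [12.0, 10.0, -18.0] turn [0.028, -0.136, 0.009]
shift [24.0, 31.0, -46.0] turn [0.053, -0.256, 0.009]
shift [25.0, 81.0, -65.0] turn [0.07, -0.341, 0.009]
[  5.   -9.7 -43.9  -7.5 -26.1 -77.7]
```

Call:
carry_out(
  moves=[
    [6,5,-9,0.014,-0.07,0.005,100],
    [12,10,-18,0.028,-0.136,0.009,100],
    [18,20,-32,0.04,-0.2,0.009,100],
    [24,31,-46,0.053,-0.256,0.009,100],
    [24,31,-46,0.053,-0.256,0.009,100],
  ],
)

```text
time_s: 11.4
tcp_pos: [0.4902, -0.0975, 0.1372]
eef_rot: [-0.1, 45.6, 12.3]
contact_force: [-1.9, -0.8, -1.4]
gripper_width: 0.0872
```

Call:
carry_out(
  moves=[
    [0,10,-4,0.003,-0.017,0,100],
    [0,20,-8,0.007,-0.034,0,100],
    [0,30,-12,0.01,-0.05,0,100],
    [1,40,-16,0.014,-0.068,0,100],
    [1,50,-19,0.017,-0.085,0,100],
  ],
)

```text
time_s: 11.9
tcp_pos: [0.4918, -0.0482, 0.1188]
eef_rot: [-0.3, 40.6, 12.1]
contact_force: [-1.0, -0.7, -1.0]
gripper_width: 0.0877
```

```bash
python3 - <<'E'
from chain import *
print(r.get_state()["time_s"],r.get_state()["joints"]);turn(.21,40,180,(.48,0,.12)); turn(.21,40,180,(.55,.016,.08)); turn(.21,40,180,(.605,.027,.034))
cv2.imwrite("pics/w3.png",r.capture("wrist"))
E
```

```text
11.9 [-16.1  -1.1 -39.9 -76.2 -21.7   4.7]
shift [2.0, 51.0, -11.0] turn [0.006, -0.009, -0.005]
shift [72.0, 67.0, -51.0] turn [0.006, -0.009, -0.005]
shift [127.0, 78.0, -97.0] turn [0.006, -0.009, -0.005]
```

View pics/w3.png

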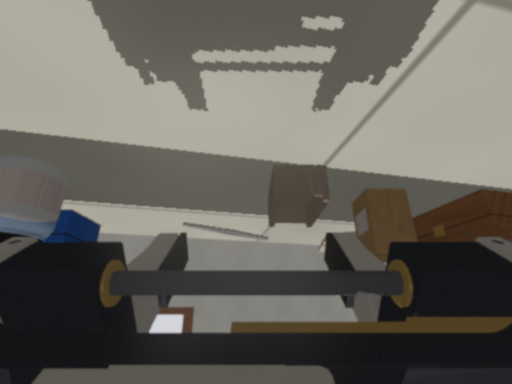

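The wrist view is now inverted, with the cap at (297,193), carton L at (383,220) and the jar at left. I need to check the camera's height at the grasp, since it may be under the hand.

```bash
python3 - <<'E'
from chain import *
p=r.camera_params("wrist"); R=cv2.Rodrigues(np.array(p["rvec"]))[0]; c=-R.T@np.array(p["tvec"]).ravel(); t,RT=cur()
print("cam in tool mm",(RT.T@(c-t))*1000)
q=np.array([[.605+dx,.028,z] for dx in(0,) for z in(.046,)])
cy,sy=np.cos(.21),np.sin(.21)
q=np.array([[.627+cy*i-sy*j,.030+sy*i+cy*j,.046] for i,j in((-.05,-.031),(-.05,.031),(.05,.031),(.05,-.031))]+[[.627+cy*i-sy*j,.030+sy*i+cy*j,0] for i,j in((-.05,-.031),(-.05,.031))])
print(cv2.projectPoints(q,np.array(p["rvec"]),np.array(p["tvec"]),np.array(p["K"]),None)[0].reshape(-1,2))
E
```

```text
cam in tool mm [-157.8   -0.3  -82.7]
[[270.6 201.2]
 [328.3 201.4]
 [310.8 228.3]
 [266.8 228.2]
 [269.8 163.9]
 [324.2 164. ]]
```

The camera clears (about 60 mm above the bench), and the predicted cap corners match the picture. I'll approach.

Call:
carry_out(
  moves=[
    [1,17,-4,0.002,-0.003,-0.002,100],
    [2,34,-8,0.004,-0.006,-0.004,100],
    [2,51,-11,0.006,-0.009,-0.005,100],
    [24,56,-24,0.006,-0.009,-0.005,100],
    [48,61,-38,0.006,-0.009,-0.005,100],
  ],
)

```text
time_s: 12.45
tcp_pos: [0.5404, 0.013, 0.0815]
eef_rot: [-0.0, 40.0, 12.1]
contact_force: [-0.8, 0.6, -0.1]
gripper_width: 0.0875
```

Call:
carry_out(
  moves=[
    [20,5,-12,0,0,0,100],
    [36,8,-26,0,0,0,100],
    [52,11,-38,0,0,0,100],
    [65,14,-48,0,0,0,100],
    [65,14,-48,0,0,0,100],
  ],
)

```text
time_s: 12.95
tcp_pos: [0.6046, 0.0261, 0.0303]
eef_rot: [0.2, 40.3, 12.1]
contact_force: [-0.3, 0.4, 0.1]
gripper_width: 0.0877
```

```bash
python3 - <<'E'
from chain import *
s=r.get_state();print(s["time_s"],s["joints"],s["contact_force"]); turn(.21,40,180,(.605,.027,.034))
E
```

```text
12.95 [ -21.2   21.2  -37.3 -116.1  -27.8   51.7] [-0.3  0.4  0.1]
shift [14.0, 4.0, -8.0] turn [-0.002, -0.005, 0.001]
```

Call:
carry_out(
  moves=[
    [7,2,-4,0,0,0,100],
    [14,4,-8,0,0,0,100],
    [14,4,-8,0,0,0,50],
    [14,4,-8,0,0,0,40],
    [14,4,-8,0,0,0,40],
  ],
  squeeze=15,
)

```text
time_s: 13.45
tcp_pos: [0.6176, 0.0305, 0.024]
eef_rot: [0.1, 40.2, 12.1]
contact_force: [0.0, -0.4, -0.1]
gripper_width: 0.0693
```

Call:
carry_out(
  moves=[
    [0,0,0,0,0,0,40],
    [0,0,0,0,0,0,40],
    [0,0,0,0,0,0,40],
    [0,0,8,0,0,0,40],
    [0,0,16,0,0,0,40],
  ],
)

```text
time_s: 13.95
tcp_pos: [0.6174, 0.03, 0.0391]
eef_rot: [0.2, 40.3, 12.0]
contact_force: [-0.4, 0.2, -0.3]
gripper_width: 0.0618
```

Gripped at 61.8 mm and lifting. Now the retreat along the same way.

Call:
carry_out(
  moves=[
    [-20,-4,14,0,0,0,40],
    [-45,-9,27,0,0,0,40],
    [-70,-15,40,0,0,0,40],
    [-95,-21,54,0,0,0,40],
    [-120,-27,69,0,0,0,40],
  ],
)

```text
time_s: 14.45
tcp_pos: [0.4967, 0.0025, 0.1087]
eef_rot: [0.2, 40.2, 12.0]
contact_force: [-0.8, 0.5, -0.1]
gripper_width: 0.0622
```

Call:
carry_out(
  moves=[
    [-5,-20,5,0,0,0,40],
    [-10,-40,10,0,0,0,40],
    [-10,-60,15,0,0,0,40],
    [-10,-80,20,-0.01,0.04,0,40],
    [-8,-100,28,-0.017,0.085,0,40],
  ],
)

```text
time_s: 14.95
tcp_pos: [0.4877, -0.0947, 0.134]
eef_rot: [0.3, 44.8, 12.0]
contact_force: [-2.0, -0.6, -1.3]
gripper_width: 0.0622
```

```bash
python3 - <<'E'
from chain import *
s=r.get_state();print(s["time_s"],s["joints"],s["gripper_width"]); turn(.21,52,180,(.47,-.12,.18));turn(.2,60,180,(.46,-.13,.22));turn(.2,65,180,(.455,-.12,.28))
chain([((.47,-.12,.18),.21,52,180),((.46,-.13,.22),.2,60,180),((.455,-.12,.28),.2,65,180),((.455,-.03,.32),.2,68,180),((.45,.08,.32),.25,72,180),((.44,.2,.31),.3,75,180),((.42,.36,.31),.4,80,180),((.40,.36,.15),.4,80,180),((.40,.36,.15),.1,80,180)],s["joints"])
E
```

```text
14.95 [ -9.8  -3.4 -39.3 -55.  -18.7 -21. ] 0.062226055743754914
shift [-6.0, -23.0, 31.0] turn [-0.03, 0.123, 0.005]
shift [-18.0, -33.0, 70.0] turn [-0.057, 0.26, -0.005]
shift [-25.0, -24.0, 129.0] turn [-0.075, 0.345, -0.005]
(0.47, -0.12, 0.18) 0.21 52 180 0 [  3.4  -8.4 -45.5 -19.5 -16.  -64.4]
(0.46, -0.13, 0.22) 0.2 60 180 0 [  5.2 -11.3 -42.5  -6.4 -29.2 -79. ]
(0.455, -0.12, 0.28) 0.2 65 180 0 [  8.1 -14.1 -35.7  -2.1 -43.4 -85.5]
(0.455, -0.03, 0.32) 0.2 68 180 0 [  25.6  -17.6  -35.3    6.7  -51.1 -107.4]
(0.45, 0.08, 0.32) 0.25 72 180 0 [  41.8  -15.4  -34.1   10.   -55.6 -122. ]
(0.44, 0.2, 0.31) 0.3 75 180 0 [  55.    -9.8  -31.2   10.9  -57.2 -132.8]
(0.42, 0.36, 0.31) 0.4 80 180 0 [  65.5    1.1  -19.2    7.6  -62.5 -135.6]
(0.4, 0.36, 0.15) 0.4 80 180 0 [  67.6    7.5  -35.9   10.9  -40.  -142.6]
(0.4, 0.36, 0.15) 0.1 80 180 0 [  68.8    8.4  -35.7   13.3  -42.2 -162.6]
```

Call:
carry_out(
  moves=[
    [-3,-11,15,-0.015,0.06,0,40],
    [-6,-23,31,-0.03,0.123,0.005,40],
    [-12,-28,50,-0.045,0.19,0,40],
    [-18,-33,70,-0.057,0.26,-0.005,40],
    [-18,-33,70,-0.057,0.26,-0.005,40],
  ],
)

```text
time_s: 15.45
tcp_pos: [0.4699, -0.1256, 0.2053]
eef_rot: [-0.1, 60.1, 11.6]
contact_force: [0.3, 1.0, -1.3]
gripper_width: 0.0622
```

Call:
carry_out(
  moves=[
    [-2,2,20,-0.005,0.03,0,40],
    [-4,6,40,-0.01,0.06,0,40],
    [-7,9,60,-0.02,0.085,0,40],
    [-7,40,80,-0.02,0.1,0,40],
    [-7,80,95,-0.025,0.13,0,40],
  ],
)

```text
time_s: 15.95
tcp_pos: [0.4623, -0.0457, 0.2998]
eef_rot: [0.5, 67.5, 11.9]
contact_force: [2.3, 1.3, -1.3]
gripper_width: 0.0624
```

```bash
python3 - <<'E'
from chain import *
s=r.get_state();print(s["time_s"],s["joints"],s["gripper_width"]); turn(.25,72,180,(.45,.08,.32));turn(.3,75,180,(.44,.2,.32));turn(.4,80,180,(.42,.36,.31))
E
```

```text
15.95 [  22.2  -17.3  -34.9    5.1  -50.3 -103.3] 0.062397129596336205
shift [-7.0, 127.0, 2.0] turn [-0.021, 0.076, 0.051]
shift [-18.0, 247.0, 2.0] turn [-0.036, 0.126, 0.101]
shift [-39.0, 407.0, -8.0] turn [-0.068, 0.208, 0.2]
```

Call:
carry_out(
  moves=[
    [-3,45,1,-0.01,0.03,0.02,40],
    [-5,90,2,-0.015,0.06,0.04,40],
    [-8,135,2,-0.021,0.08,0.055,40],
    [-12,180,2,-0.03,0.1,0.08,40],
    [-18,225,2,-0.036,0.126,0.101,40],
  ],
)

```text
time_s: 16.45
tcp_pos: [0.4437, 0.1815, 0.3005]
eef_rot: [0.0, 75.1, 17.6]
contact_force: [2.0, -1.0, 0.2]
gripper_width: 0.0619
```

Call:
carry_out(
  moves=[
    [-5,45,0,-0.01,0.02,0.03,40],
    [-10,90,0,-0.015,0.04,0.05,40],
    [-16,130,0,-0.02,0.06,0.08,40],
    [-20,160,0,-0.03,0.08,0.1,40],
    [-22,182,-10,-0.03,0.08,0.1,40],
  ],
)

```text
time_s: 16.95
tcp_pos: [0.4229, 0.3644, 0.2909]
eef_rot: [0.1, 79.9, 23.4]
contact_force: [-0.5, 0.1, -0.7]
gripper_width: 0.0621
```

```bash
python3 - <<'E'
from chain import *
cv2.imwrite("pics/top3.png",cv2.resize(r.capture("top")[130:290,60:330],None,fx=2.8,fy=2.8))
s=r.get_state();print(s["time_s"],s["joints"],s["tcp_pos"].round(3).tolist(),s["gripper_width"])
E
```

```text
17.0 [  65.7    1.5  -19.2    7.6  -62.1 -135.7] [0.422, 0.365, 0.288] 0.06198371889916766
```

View pics/top3.png

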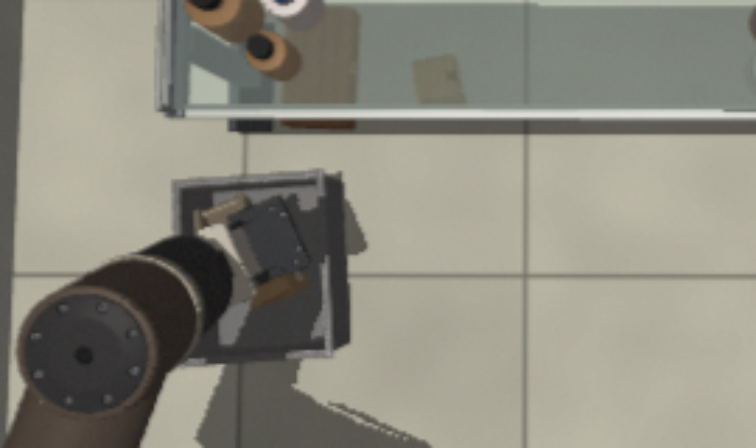

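The hand, with the cap, is over the bin's middle and slightly rear; the carton seems to lie at about (225,255) inside the bin. I'll shift 20 mm nearer the robot, lower and release.

Call:
carry_out(
  moves=[
    [-10,0,-30,0,0,0,40],
    [-20,0,-60,0,0,0,40],
    [-20,0,-90,0,0,0,40],
    [-20,0,-115,0,0,0,40],
    [-20,0,-115,0,0,0,40],
  ],
)

```text
time_s: 17.5
tcp_pos: [0.4013, 0.3587, 0.1715]
eef_rot: [-1.5, 80.2, 21.6]
contact_force: [0.3, -0.5, -0.9]
gripper_width: 0.0621
```

Call:
carry_out(
  moves=[
    [0,0,0,0,0,0,100],
    [0,0,0,0,0,0,100],
    [0,0,0,0,0,0,100],
    [0,0,0,0,0,0,100],
    [0,0,0,0,0,0,100],
  ],
)

```text
time_s: 18.0
tcp_pos: [0.403, 0.362, 0.1762]
eef_rot: [0.1, 79.9, 23.3]
contact_force: [0.1, -0.2, -0.2]
gripper_width: 0.0871
```

Call:
carry_out(
  moves=[
    [0,0,40,0,0,0,100],
    [0,0,80,0,0,0,100],
    [0,-40,110,0,0,0,100],
    [0,-85,120,0,0,0,100],
    [0,-130,120,0,0,0,100],
  ],
)

```text
time_s: 18.5
tcp_pos: [0.4031, 0.2314, 0.2978]
eef_rot: [0.4, 79.7, 23.7]
contact_force: [2.4, -0.5, -0.5]
gripper_width: 0.0875
```

Call:
carry_out(
  moves=[
    [0,-45,0,0,0,0,100],
    [0,-90,0,0,0,0,100],
    [0,-130,0,0,0,0,100],
    [0,-130,0,0,0,0,100],
    [0,-130,0,0,0,0,100],
  ],
)

```text
time_s: 19.0
tcp_pos: [0.403, 0.101, 0.2962]
eef_rot: [0.1, 79.8, 23.1]
contact_force: [0.5, 0.6, 0.3]
gripper_width: 0.0876
```

```bash
python3 - <<'E'
from chain import *
a=r.capture("top")[130:270,100:260]; b=r.capture("side")[130:270,130:330]
f=lambda i,k:cv2.resize(i,None,fx=k,fy=k,interpolation=cv2.INTER_CUBIC)
cv2.imwrite("pics/end.png",np.hstack([f(a,2.2),f(b,2.2)])); s=r.get_state(); print(s["time_s"],s["contact_force"],s["tcp_pos"].round(3).tolist())
E
```

```text
19.1 [ 0.2  0.2 -0.1] [0.403, 0.102, 0.296]
```

View pics/end.png

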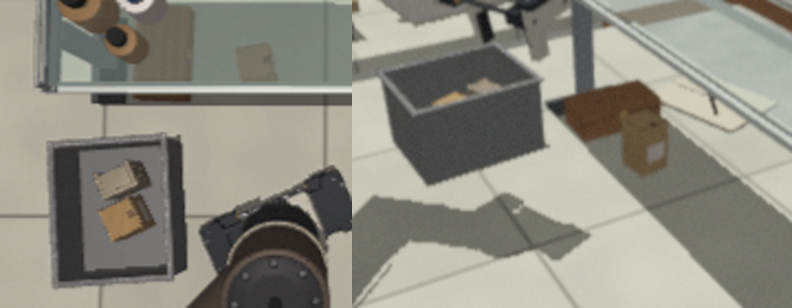

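The final views show the cap at about (122,178) and the carton at (125,218) inside the bin (top half), and carton L standing in place at (645,142) in the side half. The bin looks unmoved and the arm is clear. I'll hand in.

```bash
python3 -c "
from plant import r
print(r.close_job(), r.get_state()['time_s'])"
```

```text
the job is handed in; nothing more can be done
the job is handed in; nothing more can be done
```

The end cap and the empty carton are in the waste bin, and the full carton still stands in its place under the shelf. I handed the job in at about 19 s; no verdict is reported.

**Which carton was empty:** I lifted the right-hand carton and the wrist force showed only about 0.6 N, so that was the empty one. I never touched or weighed the left-hand carton, so it is full by elimination.

**Last checks:**
- The final top and side pictures show both pieces lying inside the bin.
- The full carton stands upright where it was, and the bin looks unmoved.
- The open gripper ended clear of everything, with under 0.4 N at the wrist.
- I did not look closely at the balance, weight case, jar or bottle at the end; no move went near them.

**What did not go to plan:**
- My first lean of 45° on the left stopped short at a joint limit. I worked out the arm's geometry from its readings and used leans of 55° for the carton and 40° for the cap.
- While I gripped the carton, the tool stopped about 6 mm short of its target with roughly 11 N on it; this cleared on lifting.

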